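# Shut down the tile-saw bench

## Task

The tile cutting is finished, so clear the bench: tip the tile offcuts out of the metal pan into the grey scrap bin and set the empty pan back upright on its rubber mat, and hang every pair of ear defenders over the rail so that the crown of the headband rests on the bar with a cup on either side. All the offcuts must end in the bin, and the green jar, the green mug and the stack of white tiles must stay where they are.

Things in the scene. Friction and masses are not known exactly. Their poses are not given: they have to be found in the camera images.
- muff1: ear defenders with red cups, loose, rigid, 0.2 kg, 166 mm wide cup to cup (own x), 68 mm deep (own y), 165 mm high, symmetrical. They start standing on the flat bottoms of the cups, black headband arching up. Origin: on the table midway between the cups, z up. Cups 76 mm high, with a clear gap of 76 mm (|x| < 38 mm) between their cushions; the arch above is wider inside
- muff2: ear defenders with yellow cups, loose, rigid, 0.2 kg, 166 mm wide cup to cup (own x), 68 mm deep (own y), 165 mm high, symmetrical. They start standing on the flat bottoms of the cups, black headband arching up. Origin: on the table midway between the cups, z up. Cups 76 mm high, with a clear gap of 76 mm (|x| < 38 mm) between their cushions; the arch above is wider inside
- muff3: ear defenders with blue cups, loose, rigid, 0.2 kg, 166 mm wide cup to cup (own x), 68 mm deep (own y), 165 mm high, symmetrical. They start standing on the flat bottoms of the cups, black headband arching up. Origin: on the table midway between the cups, z up. Cups 76 mm high, with a clear gap of 76 mm (|x| < 38 mm) between their cushions; the arch above is wider inside
- muff1_crown (a point): middle of the underside of the crown pad on top of the headband of muff1, 141 mm above its origin: it should come to rest on top of the rail's bar. The stiff pad, slightly arched, is 62 mm long (x), 28 mm wide (y), 23 mm thick (top at 156 to 165 mm; underside 141 mm at the middle, 133 at the ends): grip it from above across its 28 mm, fingertips above its underside, to clear the bar
- muff2_crown (a point): middle of the underside of the crown pad on top of the headband of muff2, 141 mm above its origin: it should come to rest on top of the rail's bar. The stiff pad, slightly arched, is 62 mm long (x), 28 mm wide (y), 23 mm thick (top at 156 to 165 mm; underside 141 mm at the middle, 133 at the ends): grip it from above across its 28 mm, fingertips above its underside, to clear the bar
- muff3_crown (a point): middle of the underside of the crown pad on top of the headband of muff3, 141 mm above its origin: it should come to rest on top of the rail's bar. The stiff pad, slightly arched, is 62 mm long (x), 28 mm wide (y), 23 mm thick (top at 156 to 165 mm; underside 141 mm at the middle, 133 at the ends): grip it from above across its 28 mm, fingertips above its underside, to clear the bar
- rail: hanging rail, fixed to the table: a level round steel bar 18 mm thick and 420 mm long along its own y, its top 165 mm above the table, on two 20 mm square black posts with feet 130 x 40 mm at y = +-195 mm. Origin: on the table under the middle of the bar. Three pairs of ear defenders fit side by side between the posts at 110 mm spacing, cups 24 mm above the table
- rail_top (a point): middle of the top of the rail's bar; its y runs along the bar
- bin: open grey plastic scrap bin, fixed, 200 mm (its own x) x 240 mm (its own y), 120 mm high, walls 5 mm. Origin: on the table under its centre
- mat: black rubber mat, fixed, 210 mm (x) x 170 mm (y), 4 mm thick. Origin: centre of its underside. The pan starts on it and goes back on it
- pan: loose metal offcut pan, 0.4 kg: flat floor 140 mm (its own x) x 130 mm (its own y), origin at the centre of its underside, z up. Back wall (+x) and side walls 45 mm high; the front (-x) is an open ramp whose lip lies 103 mm in front of the origin and 16 mm above it: the pan empties when its front is tipped down 60 degrees or more (friction about 0.6). A wooden handle bar runs across above it
- pan_bar (a point): centre of the pan's handle bar, 115 mm above the pan's origin: a bar of 18 x 18 mm section, 122 mm clear length along the pan's y. Grip it across, along the pan's x
- offcut1: tile offcut (white glazed), loose, 60 x 42 x 16 mm, 70 g, lying in the pan at the start. Origin: centre of its underside
- offcut2: tile offcut (terracotta), loose, 60 x 42 x 16 mm, 70 g, lying in the pan at the start. Origin: centre of its underside
- offcut3: tile offcut (blue glazed), loose, 60 x 42 x 16 mm, 70 g, lying in the pan at the start. Origin: centre of its underside
- offcut4: tile offcut (white glazed), loose, 60 x 42 x 16 mm, 70 g, lying in the pan at the start. Origin: centre of its underside
- jar: green lidded jar, bystander, 112 mm wide, 134 mm high, origin under its centre
- mug: green mug, bystander, 76 mm wide with a handle, 85 mm high, origin under its centre
- tiles: stack of white tiles, bystander, 104 x 104 mm, 60 mm high, origin under its centre

How it is judged:
On the way:
1. the pan is tipped, front down, over the scrap bin (angle between pan's own z axis and vertical above 0.7 rad and horizontal distance between pan and bin below 0.16 m and height (world z) of pan above 0.1 m), for 0.2 s.
At the end, for the whole second after the job is handed in: all ear defenders present hang over the rail (crown underside within 35 mm of the bar sideways and 17 mm of its top, between the posts, tilt under 0.4 rad, still); all offcuts present lie in the bin below its rim; the pan stands upright and still, its centre within 50 mm of the mat's (x of muff1_crown in the frame of rail between -0.035 and 0.035 m and y of muff1_crown in the frame of rail between -0.18 and 0.18 m and z of muff1_crown in the frame of rail between 0.148 and 0.18 m and angle between each of muff1, muff2, muff3's own z axis and vertical below 0.4 rad and linear speed of each of muff1, muff2, muff3 below 0.05 m/s and x of muff2_crown in the frame of rail between -0.035 and 0.035 m and y of muff2_crown in the frame of rail between -0.18 and 0.18 m and z of muff2_crown in the frame of rail between 0.148 and 0.18 m and x of muff3_crown in the frame of rail between -0.035 and 0.035 m and y of muff3_crown in the frame of rail between -0.18 and 0.18 m and z of muff3_crown in the frame of rail between 0.148 and 0.18 m and x of offcut1 in the frame of bin between -0.1 and 0.1 m and y of offcut1 in the frame of bin between -0.12 and 0.12 m and z of each of offcut1, offcut2, offcut3, offcut4 in the frame of bin below 0.11 m and x of offcut2 in the frame of bin between -0.1 and 0.1 m and y of offcut2 in the frame of bin between -0.12 and 0.12 m and x of offcut3 in the frame of bin between -0.1 and 0.1 m and y of offcut3 in the frame of bin between -0.12 and 0.12 m and x of offcut4 in the frame of bin between -0.1 and 0.1 m and y of offcut4 in the frame of bin between -0.12 and 0.12 m and horizontal distance between pan and mat below 0.05 m and z of pan in the frame of mat below 0.012 m and angle between pan's own z axis and vertical below 0.12 rad and linear speed of pan below 0.03 m/s); the robot touches nothing.
It fails at once if the green jar is pushed more than 30 mm (distance of jar from where it was at the start of the episode above 0.03 m).
It fails at once if the green mug is pushed more than 30 mm (distance of mug from where it was at the start of the episode above 0.03 m).
It fails at once if the stack of white tiles is pushed more than 30 mm (distance of tiles from where it was at the start of the episode above 0.03 m).
Of offcut1, offcut2, offcut3, offcut4 only 2 to 4 are there at a start; the rules pass over those that are not, and their reading is None.
Of muff1, muff2, muff3 only 2 to 3 are there at a start; the rules pass over those that are not, and their reading is None.
At some moment in a run one of pan, muff1, muff2, muff3 may be knocked a few centimetres aside while the robot is not near it.
It also fails if it takes over 200 s, if anything falls off the work surface, if the arm or the gripper's body presses on something with over 40 N, if the wrist force passes 120 N, or if a joint passes its speed limit or range.

## Robot

A 6-joint arm with a two-finger parallel gripper is mounted at the origin on the work surface. World frame = base frame: x ahead of the robot, y to its left, z up, the work surface at z = 0. Lengths are in m, angles in rad, forces in N, time in s.
With the tool pointing down it reaches from about 0.275 to 0.825 m from the base axis. Payload 5.2 kg.
Tool frame: the origin (TCP) lies midway between the tips of the shut fingers; the grasp point (between the pads) lies 19 mm behind it; z points along the fingers, x is the direction in which the jaws open and shut, and the axes are right-handed (so a half turn about z gives the same grasp; the last joint's range is limited). The gripper opens to 93 mm and grips with 3 to 60 N. Pads are 15 mm wide; open, the fingers measure 128 mm over their backs; the gripper's body (75 mm by 188 mm) begins 65 mm behind the grasp point.
Start: joints at [-1.509, 0.259, 1.535, -0, 1.348, -0.203], TCP at [0.144, -0.531, 0.219] pointing down, gripper open.
Joint ranges: [-3.14, 3.14], [-0.91, 2.08], [0.19, 2.58], [-1.22, 4.36], [0.22, 2.71], [-3.12, 3.12]. Speed limits (rad/s): [2.57, 2.57, 3.14, 3.14, 3.14, 3.14].

## Interface

Orientations are given as a unit quaternion [w, x, y, z].
In Python, from workcell import env, vision, finish_job gives the robot as it stands.
- The arm moves only by the tool step_arm, never from a script. Its argument "increments" is a list of rows, each a list of 5 numbers: the finger opening in m, from 0 to 0.093, then the shift along the tool's x, y, z in m, then the turn about the tool's z in rad. A call has 1 to 20 rows; each row shifts and turns the commanded pose from where the row before left it, along the tool's axes as they then stand; what a row does not reach is not made up. A row lasts 1/8 s, in which the tool goes at most 62.5 mm and 10.7 degrees, less where a joint would pass 70% of its speed; a pose out of reach is approached as far as the arm can. A call with a gripper value outside its range is refused whole. The fingers move at their own pace and stop on an object; the grip force is fixed at half the most. Time passes only in rows, so rows that do not move let the fingers close. It gives the time, the measured TCP pose, the force and the opening at its end, in the units of the state.
- env.get_state(): the state, without advancing time (a new reading comes with each control period).
- vision.capture(name): name is "side" or "top"; returns (picture, depth): 420x560x3 uint8, red, green, blue; 420x560 float32, m along the optical axis (not along the pixel's ray), 0 where there is no reading.
- vision.calibration(name): a dict with "intrinsics" (3x3 intrinsics, pixels), "rvec" (rotation vector, rad) and "tvec" (3), from world to camera coordinates, as OpenCV has them. Camera axes: x right, y down, z forward; pixel columns grow to the right and rows downward; lengths in m; the calibration is good to about 2 mm. A picture is of the moment at which its call begins. calibration takes no time and is no camera call.
- finish_job(): hands the job in, once; it reports no verdict.
The state is a dict: "time": time; "joint_positions": joint angles; "joint_vel": joint speeds; "tau": joint torques, N m; "tcp_pos": TCP position; "orientation": TCP orientation; "ft_force": force on the tool from outside, world axes, zero at the start; "moment": the same for the moment, N m; "grip_width": finger opening in m.
Only numpy, scipy, OpenCV 4.12 (cv2) and the standard library are available. Lean on these libraries where they do the work, as an engineer would, in place of code of your own. Each camera call takes 0.05 s, during which the arm holds its last target.

## Working session

There is one attempt and no reset: what is moved stays moved. The work goes in short steps, Python scripts to look and compute and a tool call to move; the robot and the scene stay as the last step left them, time stands still between calls to the robot, and variables do not carry over. Pictures are saved under pics/ and viewed, and the job is handed in when it is done.

Besides the shell and the picture viewer there is one more tool, called after "Emit:" in YAML: its name, and indented under it one key for each argument. step_arm: Moves the arm, as the interface text tells. Its arguments: {"type":"object","properties":{"increments":{"type":"array"}},"required":["increments"]}

```bash
mkdir -p pics; ls; cat > h.py <<'E'
import numpy as np, cv2
from workcell import env, vision, finish_job
def cal(n):
    c=vision.calibration(n); K=np.array(c["intrinsics"]);R=cv2.Rodrigues(np.array(c["rvec"],float))[0];t=np.array(c["tvec"],float).reshape(3)
    return K,R,t
def cap(n,f=None):
    p,d=vision.capture(n)
    if f: cv2.imwrite("pics/"+f,p[:,:,::-1])
    return p,d
def world(n,d):
    K,R,t=cal(n); v,u=np.mgrid[0:d.shape[0],0:d.shape[1]]
    c=np.stack([(u-K[0,2])/K[0,0]*d,(v-K[1,2])/K[1,1]*d,d],-1)
    w=(c-t)@R; w[d==0]=np.nan
    return w
E
python3 - <<'E'
from h import *
s=env.get_state(); print(s)
for n in("top","side"):
    p,d=cap(n,n+"0.png"); np.savez(n+"0.npz",p=p,d=d,w=world(n,d)); K,R,t=cal(n); print(n,K[0,0],-R.T@t,R[2])
E
```

```text
pics
{'time': 0.0, 'joint_positions': array([-1.50879814e+00,  2.59326592e-01,  1.53611687e+00, -1.50052751e-05,
        1.34798965e+00, -2.02771861e-01]), 'joint_vel': array([-0.0001432 , -0.0013217 ,  0.00076128,  0.00049534, -0.0011512 ,
       -0.00072545]), 'tau': array([ 1.42316214e-03, -4.37315762e+01, -2.83995348e+01,  7.20028952e-02,
        4.11839818e-02, -1.46861980e-04]), 'tcp_pos': array([ 0.14392465, -0.53025028,  0.21781299]), 'orientation': array([-6.90054119e-04,  7.94257351e-01, -6.07580788e-01, -6.08848746e-04]), 'ft_force': array([-0.40930294,  0.23329445,  1.16599655]), 'moment': array([-0.02781479,  0.01616017, -0.04920995]), 'grip_width': 0.09297366384993362}
top 387.26456147662805 [0.39404895 0.07402337 1.17672849] [ 0.18571575  0.02248093 -0.98234631]
side 470.3742294689173 [0.49589179 1.16361169 0.87505684] [ 0.05969981 -0.81596485 -0.57501069]
```

View pics/top0.png

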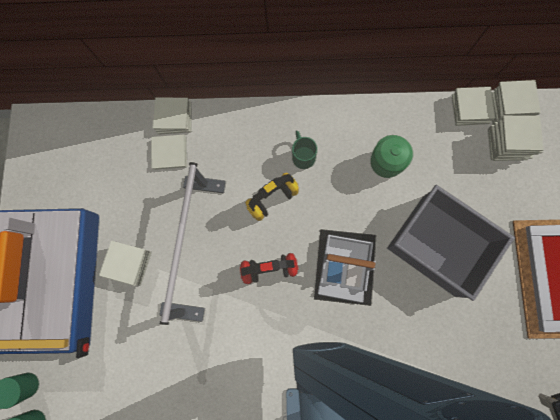

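View pics/side0.png

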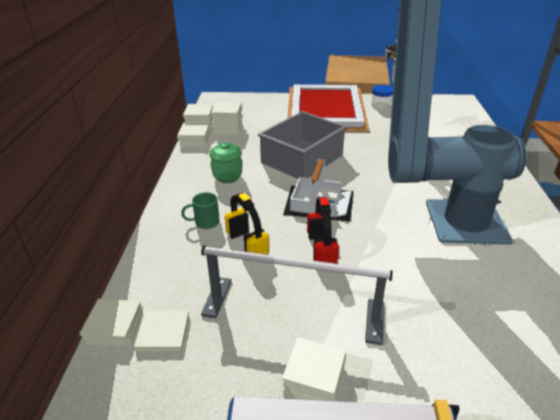

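The pictures show: the yellow muff at top-view (272,197), the red muff at (269,268), the pan at (347,267), the bin at (450,243), and the rail from (192,165) to (166,322). No blue muff is visible so far. Next I measure them.

```bash
python3 - <<'E'
from h import *
a=np.load("top0.npz");p,d,w=a["p"],a["d"],a["w"]
b=np.load("side0.npz");P,D,W=b["p"],b["d"],b["w"]
print((d==0).mean(),(D==0).mean())
def rep(n,m,w):
    q=w[m&np.isfinite(w[...,2])]
    if len(q)<5: print(n,"none");return None
    print(n,len(q),"med",np.round(np.median(q,0),3),"min",np.round(np.percentile(q,3,axis=0),3),"max",np.round(np.percentile(q,97,axis=0),3)); return q
for nm,pp,ww in(("top",p,w),("side",P,W)):
    hsv=cv2.cvtColor(pp,cv2.COLOR_RGB2HSV); H,S,V=[hsv[...,i] for i in range(3)]
    x,y,z=[ww[...,i] for i in range(3)]
    reg=(x>0.25)&(x<0.8)&(y>-.35)&(y<.6)&(z>0.01)
    print(nm)
    rep("table",(x>0.3)&(x<0.6)&(y>.3)&(y<.4)&(z<0.05),ww)
    rep("red",reg&((H<6)|(H>174))&(S>180)&(V>90)&(y>0),ww)
    rep("yel",reg&(H>18)&(H<32)&(S>160)&(V>120),ww)
    rep("blue",reg&(H>95)&(H<125)&(S>100)&(V>60),ww)
    rep("green",reg&(H>50)&(H<90)&(S>90),ww)
    # rail top
    r=reg&(z>.145)&(z<.18)&(y>.2)&(y<.45)
    q=rep("rail",r,ww)
    if q is not None and len(q)>20:
        c=np.mean(q,0);u,s,vt=np.linalg.svd(q[:,:2]-c[:2]);print(c,vt[0],np.ptp((q[:,:2]-c[:2])@vt[0]))
    if nm=="top":
        for v,u in((197,272),(268,269),(263,346),(186,285),(208,258),(263,255),(265,288)): print(u,v,np.round(ww[v,u],3),pp[v,u])
E
```

```text
0.0040391156462585035 0.003945578231292517
top
table 3316 med [0.443 0.35  0.002] min [ 0.308  0.303 -0.002] max [0.59  0.397 0.015]
red 82 med [0.441 0.136 0.165] min [0.427 0.066 0.072] max [0.474 0.204 0.169]
yel 267 med [0.65  0.134 0.076] min [0.588 0.06  0.062] max [0.687 0.202 0.17 ]
blue 149 med [ 0.437 -0.047  0.026] min [ 0.407 -0.067  0.022] max [ 0.452 -0.031  0.029]
green 624 med [ 0.755 -0.221  0.118] min [ 0.711 -0.266  0.105] max [ 0.796 -0.185  0.136]
rail 1194 med [0.5   0.375 0.165] min [0.307 0.338 0.156] max [0.714 0.406 0.169]
[0.50450563 0.37376148 0.16414693] [-0.98887118  0.14877429] 0.4316582128183398
272 197 [0.659 0.135 0.003] [125 122 114]
269 268 [0.435 0.136 0.166] [188  59  52]
346 263 [ 0.446 -0.068  0.128] [97 78 69]
285 186 [0.675 0.093 0.075] [56 55 52]
258 208 [0.611 0.172 0.075] [202 173  53]
255 263 [0.449 0.173 0.156] [57 55 50]
288 265 [0.443 0.087 0.139] [51 52 50]
side
table 3465 med [0.457 0.352 0.001] min [ 0.326  0.303 -0.003] max [0.591 0.397 0.008]
red 534 med [0.436 0.22  0.064] min [0.401 0.083 0.027] max [0.471 0.228 0.167]
yel 544 med [0.625 0.19  0.066] min [0.587 0.074 0.024] max [0.711 0.211 0.167]
blue 39 med [ 0.255 -0.125  0.54 ] min [ 0.252 -0.14   0.023] max [ 0.403 -0.055  0.598]
green 1470 med [ 0.761 -0.173  0.069] min [ 0.712 -0.222  0.016] max [0.797 0.071 0.124]
rail 1621 med [0.499 0.381 0.162] min [0.307 0.349 0.151] max [0.714 0.414 0.167]
[0.50358375 0.38144147 0.16084594] [-0.9885553   0.15085894] 0.43187237849533766
```

```bash
python3 - <<'E'
import cv2
a=cv2.imread("pics/top0.png")[130:340,140:530]; cv2.imwrite("pics/c1.png",cv2.resize(a,None,fx=2,fy=2,interpolation=2))
a=cv2.imread("pics/side0.png")[100:350,180:400]; cv2.imwrite("pics/c2.png",cv2.resize(a,None,fx=2.4,fy=2.4,interpolation=2))
E
```

```text
(no output)
```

View pics/c1.png

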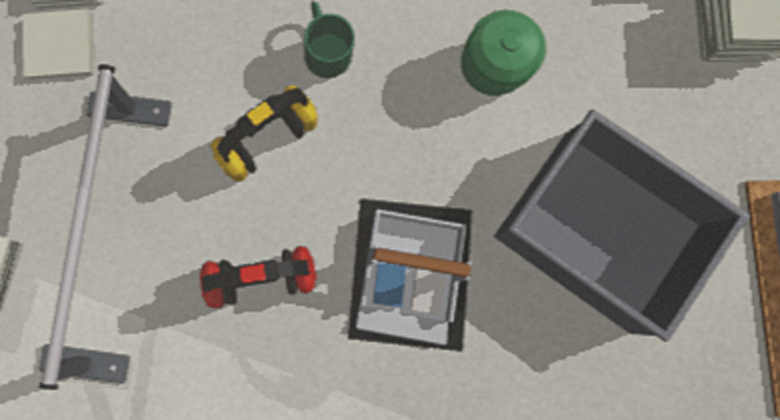

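View pics/c2.png

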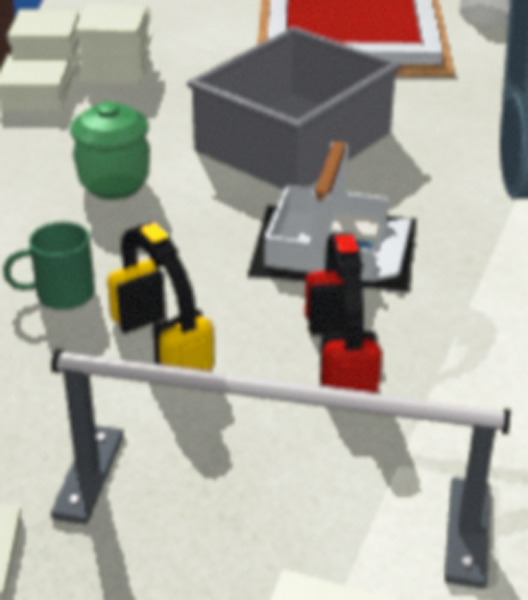

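The side view agrees with the top view: only two muffs (red and yellow), and the pan's open front faces the robot (-x). The tool can't be tilted. I plan to grip the bar, lever the back of the pan's underside on the bin rim so the pan rotates in the grip, then lever it back the same way. Next I need precise poses.

```bash
cat > meas.py <<'E'
from h import *
def look(tag):
    p,d=cap("top",f"top_{tag}.png"); P,D=cap("side",f"side_{tag}.png")
    return p,world("top",d),P,world("side",D)
def line(q):
    c=np.median(q,0);u,s,vt=np.linalg.svd(q[:,:2]-c[:2],full_matrices=False);t=(q[:,:2]-c[:2])@vt[0]
    lo,hi=np.percentile(t,[2,98]); mid=c[:2]+vt[0]*(lo+hi)/2
    return np.round(mid,4),np.round(np.degrees(np.arctan2(vt[0][1],vt[0][0])),1),np.round(hi-lo,4),np.round(np.median(q[:,2]),4),len(q)
E
python3 - <<'E'
from meas import *
a=np.load("top0.npz");p,d,w=a["p"],a["d"],a["w"];b=np.load("side0.npz")
for nm,p,w in(("top",p,w),("side",b["p"],b["w"])):
    print(nm)
    hsv=cv2.cvtColor(p,cv2.COLOR_RGB2HSV);H,S,V=[hsv[...,i] for i in range(3)];x,y,z=[w[...,i] for i in range(3)]
    # pads + headband tops
    for n,x0,y0 in(("red",.44,.136),("yel",.645,.134)):
        for lo,hi in ((.1,.18),(.152,.18)):
            m=(abs(x-x0)<.1)&(abs(y-y0)<.11)&(z>lo)&(z<hi); print(n,lo,line(w[m]))
        m=(abs(x-x0)<.1)&(abs(y-y0)<.13)&(z>.02)&(z<.09); print(n,"cups",line(w[m]))
    m=(H<18)&(S>90)&(abs(x-.45)<.1)&(abs(y+.06)<.12)&(z>.1)&(z<.15);print("bar",line(w[m]))
    m=(abs(x-.45)<.16)&(abs(y+.06)<.12)&(z>.04)&(z<.056);print("panwalls",line(w[m]),np.round(cv2.minAreaRect(w[m][:,:2].astype(np.float32)),4) if 0 else cv2.minAreaRect(w[m][:,:2].astype(np.float32)))
    m=(x>.3)&(x<.75)&(y<-.1)&(y>-.5)&(z>.112)&(z<.128)&(S<90)
    n_,l,st,cc=cv2.connectedComponentsWithStats(m.astype(np.uint8)); 
    for k in range(1,n_):
        if st[k,4]>100: print("bin",st[k,4],cv2.minAreaRect(w[l==k][:,:2].astype(np.float32)),cv2.boxPoints(cv2.minAreaRect(w[l==k][:,:2].astype(np.float32))).round(3).tolist())
    m=(abs(x-.45)<.15)&(abs(y+.06)<.14)&(z>.001)&(z<.01)&(V<70);r=cv2.minAreaRect(w[m][:,:2].astype(np.float32));print("mat",m.sum(),r,np.nanmedian(z[m]))
E
```

```text
top
red 0.1 (array([0.4394, 0.1432]), np.float64(-81.7), np.float64(0.1391), np.float64(0.1567), 495)
red 0.152 (array([0.4394, 0.143 ]), np.float64(97.9), np.float64(0.0703), np.float64(0.1616), 292)
red cups (array([0.4308, 0.1424]), np.float64(-84.3), np.float64(0.1607), np.float64(0.0735), 474)
yel 0.1 (array([0.6498, 0.1311]), np.float64(125.1), np.float64(0.1389), np.float64(0.1543), 487)
yel 0.152 (array([0.6503, 0.1309]), np.float64(125.3), np.float64(0.0709), np.float64(0.1611), 267)
yel cups (array([0.6499, 0.131 ]), np.float64(119.8), np.float64(0.1597), np.float64(0.072), 484)
bar (array([ 0.4517, -0.0803]), np.float64(-101.0), np.float64(0.121), np.float64(0.1294), 284)
panwalls (array([ 0.4841, -0.077 ]), np.float64(-82.2), np.float64(0.159), np.float64(0.0502), 227) ((0.4527795612812042, -0.08162909746170044), (0.130221426486969, 0.13932952284812927), 78.62574005126953)
bin 1489 ((0.5008814334869385, -0.36425280570983887), (0.2533665895462036, 0.21311438083648682), 52.45055389404297) [[0.33899998664855957, -0.4000000059604645], [0.5080000162124634, -0.5299999713897705]
[... 855 characters left out ...]
), np.float64(78.7), np.float64(0.1221), np.float64(0.1285), 131)
panwalls (array([ 0.4745, -0.0936]), np.float64(63.7), np.float64(0.1558), np.float64(0.0473), 268) ((0.4503510594367981, -0.08047787845134735), (0.1407182663679123, 0.13998346030712128), 78.77494049072266)
bin 640 ((0.4976919889450073, -0.3600769639015198), (0.25554344058036804, 0.21466803550720215), 51.99899673461914) [[0.33399999141693115, -0.39500001072883606], [0.5040000081062317, -0.5270000100135803], [0.6610000133514404, -0.32499998807907104], [0.492000013589859, -0.19300000369548798]]
mat 260 ((0.4409329891204834, -0.07624465972185135), (0.16552449762821198, 0.20580913126468658), 81.99665069580078) 0.004552217918274443
```

```bash
python3 - <<'E'
from meas import *
for nm in("top","side"):
    a=np.load(nm+"0.npz");w=a["w"]
    az=np.radians(-11);ex=np.array([np.cos(az),np.sin(az)]);ey=np.array([-ex[1],ex[0]])
    q=w[np.isfinite(w[...,2])]; l=np.stack([(q[:,:2]-[.451,-.079])@ex,(q[:,:2]-[.451,-.079])@ey,q[:,2]],1)
    print(nm)
    for yo in(-.08,-.07,-.06,-.03,.03,.06,.07,.08):
        r=[]
        for xo in np.arange(-.13,.1,.02):
            m=(abs(l[:,0]-xo)<.006)&(abs(l[:,1]-yo)<.006); r.append(int(1000*np.median(l[m,2])) if m.sum() else -1)
        print(yo,r)
E
python3 - <<'E'
import cv2
a=cv2.imread("pics/top0.png")[220:320,300:395]; cv2.imwrite("pics/c3.png",cv2.resize(a,None,fx=5.5,fy=5.5,interpolation=2))
E
```

```text
top
-0.08 [1, 1, 5, 6, 6, 6, 5, -1, 5, 4, 4, 4]
-0.07 [1, 3, 8, 6, 47, 50, 66, 127, 50, 48, 50, 6]
-0.06 [2, 2, 18, 11, 18, 17, 51, 129, 11, 12, 41, 6]
-0.03 [1, 3, 18, 10, 26, 25, 25, 128, 9, 8, 28, 4]
0.03 [2, 6, 20, 10, 25, 26, 25, 130, 9, 8, 29, 5]
0.06 [0, 5, 18, 11, 27, 25, 54, 87, 15, 11, 33, 5]
0.07 [1, 5, 5, 5, 5, 4, 6, 5, 4, 5, 5, 5]
0.08 [0, 1, 3, 3, 2, 2, 4, 3, 5, 5, 7, 5]
side
-0.08 [0, 2, -1, 4, -1, -1, -1, -1, -1, -1, -1, 4]
-0.07 [0, 3, 17, 33, 39, 39, 60, 25, 34, 28, 33, 5]
-0.06 [0, 5, 17, 28, 38, 36, 63, 37, 33, 28, 32, 4]
-0.03 [0, 4, 18, 8, 25, 26, 30, 128, 8, 8, 39, 5]
0.03 [1, 4, 17, 10, -1, -1, 126, 126, -1, -1, 39, 4]
0.06 [0, 6, 10, 20, 47, -1, 83, 53, 27, 28, 16, 3]
0.07 [0, 2, 2, 5, -1, -1, 79, 44, 6, 5, 5, 2]
0.08 [0, 0, 2, 1, -1, -1, -1, 4, 3, 4, 2, 2]
```

View pics/c3.png

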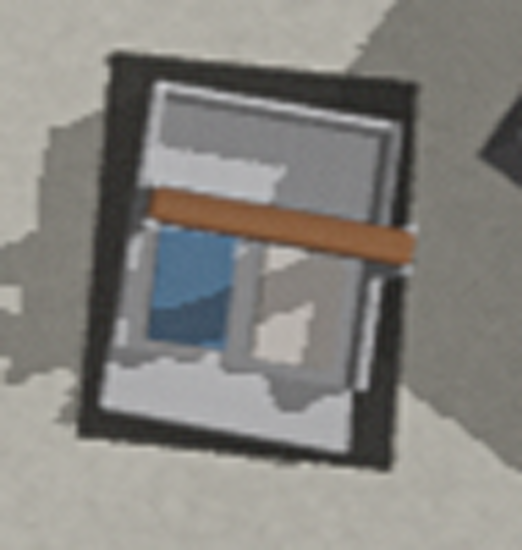

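Front towards the robot is confirmed, and the pan holds two offcuts (blue and white) just ahead of the bar. Moving above the bar.

```bash
cat > go.py <<'E'
from h import *
import sys
from scipy.spatial.transform import Rotation as Ro
def tool():
    s=env.get_state();q=s["orientation"];R=Ro.from_quat([q[1],q[2],q[3],q[0]]).as_matrix();return s,R
def inc(target,az=None):
    s,R=tool(); d=R.T@(np.array(target)-s["tcp_pos"]); a=np.arctan2(R[1,0],R[0,0])
    print("t",round(s["time"],2),"tcp",s["tcp_pos"].round(4),"az",round(np.degrees(a),1),"tiltZ",R[2,2].round(4),"w",round(s["grip_width"],4),"F",s["ft_force"].round(1))
    print("shift now-axes",d.round(4))
    if az is not None:
        t=-(np.radians(az)-a); t=(t+np.pi/2)%np.pi-np.pi/2; a2=a-t
        print("turn",round(t,3)); 
        Rz=np.array([[np.cos(a2),np.sin(a2),0],[np.sin(a2),-np.cos(a2),0],[0,0,-1]]).T.T
        print("shift after turn",(Rz.T@(np.array(target)-s["tcp_pos"])).round(4))
if __name__=="__main__":
    v=[float(x) for x in sys.argv[1:]]; inc(v[:3],v[3] if len(v)>3 else None)
E
python3 go.py .451 -.079 .24 -11
```

```text
t 0.1 tcp [ 0.1439 -0.5303  0.2179] az -74.8 tiltZ -1.0 w 0.093 F [-0.3 -0.2 -1.3]
shift now-axes [-0.3553 -0.4145 -0.0214]
turn -1.114
shift after turn [ 0.2153 -0.5016 -0.0221]
```

Emit:
step_arm:
  increments:
    - [0.06,0,0,-0.0035,-0.159]
    - [0.06,0,0,-0.0035,-0.159]
    - [0.06,0,0,-0.003,-0.159]
    - [0.06,0,0,-0.003,-0.159]
    - [0.06,0,0,-0.003,-0.159]
    - [0.06,0,0,-0.003,-0.159]
    - [0.06,0,0,-0.003,-0.16]
    - [0.06,0.0215,-0.05,0,0]
    - [0.06,0.0215,-0.05,0,0]
    - [0.06,0.0215,-0.05,0,0]
    - [0.06,0.0215,-0.05,0,0]
    - [0.06,0.0215,-0.05,0,0]
    - [0.06,0.0215,-0.05,0,0]
    - [0.06,0.0215,-0.05,0,0]
    - [0.06,0.0215,-0.05,0,0]
    - [0.06,0.0215,-0.05,0,0]
    - [0.06,0.0215,-0.05,0,0]

```text
time: 2.22
tcp_pos: [0.451, -0.0793, 0.2405]
orientation: [0.0, 0.995, -0.096, -0.0]
ft_force: [-0.3, 0.1, -0.1]
grip_width: 0.0601
```

```bash
python3 go.py .451 -.079 .102 -11; python3 -c "
from h import *
cap('side','s1.png');cap('top','t1.png')"
```

```text
t 2.23 tcp [ 0.451  -0.0793  0.2405] az -11.0 tiltZ -1.0 w 0.0601 F [-0.3  0.1 -0.1]
shift now-axes [-1.000e-04 -3.000e-04  1.385e-01]
turn 0.0
shift after turn [-1.000e-04 -3.000e-04  1.385e-01]
```

View pics/s1.png

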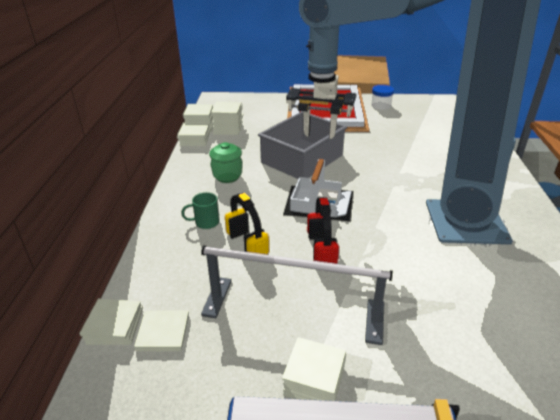

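The pan hasn't moved: its handle is at (318,170) in the side view, under the open gripper. Descend and grip.

Emit:
step_arm:
  increments:
    - [0.06,0,0,0.04,0]
    - [0.06,0,0,0.04,0]
    - [0.06,0,0,0.03,0]
    - [0.06,0,0,0.02,0]
    - [0.06,0,0,0.0085,0]
    - [0.0,0,0,0,0]
    - [0.0,0,0,0,0]
    - [0.0,0,0,0,0]
    - [0.0,0,0,0,0]
    - [0.0,0,0,-0.01,0]
    - [0.0,0,0,-0.01,0]
    - [0.0,0,0,-0.02,0]

```text
time: 3.82
tcp_pos: [0.4493, -0.0805, 0.142]
orientation: [-0.0, 0.995, -0.096, -0.001]
ft_force: [-0.1, -0.1, -5.3]
grip_width: 0.0178
```

```bash
python3 go.py .451 -.079 .282 -37.8
```

```text
t 3.83 tcp [ 0.4493 -0.0805  0.142 ] az -11.0 tiltZ -1.0 w 0.0178 F [-0.1 -0.1 -5.3]
shift now-axes [ 0.001  -0.0019 -0.14  ]
turn 0.468
shift after turn [ 0.0004 -0.0023 -0.14  ]
```

Emit:
step_arm:
  increments:
    - [0.0,0,0,-0.03,0]
    - [0.0,0,0,-0.035,0.06]
    - [0.0,0,0,-0.035,0.1]
    - [0.0,0,0,-0.02,0.1]
    - [0.0,0,0,0,0.1]
    - [0.0,0,0,0,0.108]
    - [0.0,0,0,0,0]

```text
time: 4.7
tcp_pos: [0.4499, -0.0808, 0.2621]
orientation: [-0.0, 0.946, -0.324, -0.0]
ft_force: [0.2, -0.2, -6.8]
grip_width: 0.0179
```

```bash
python3 go.py .536 -.391 .262 -37.8
```

```text
t 4.7 tcp [ 0.4499 -0.0808  0.2621] az -37.8 tiltZ -1.0 w 0.0179 F [ 0.2 -0.2 -6.8]
shift now-axes [ 0.258   0.1925 -0.    ]
turn 0.001
shift after turn [2.582e-01 1.923e-01 1.000e-04]
```

Emit:
step_arm:
  increments:
    - [0.0,0.01,0.0075,0,0]
    - [0.0,0.02,0.015,0,0]
    - [0.0,0.03,0.0225,0,0]
    - [0.0,0.04,0.03,0,0]
    - [0.0,0.04,0.03,0,0]
    - [0.0,0.04,0.03,0,0]
    - [0.0,0.035,0.026,0,0]
    - [0.0,0.025,0.0185,0,0]
    - [0.0,0.0125,0.009,0,0]
    - [0.0,0.0055,0.004,0,0]
    - [0.0,0,0,0,0]
    - [0.0,0,0,0.02,0]
    - [0.0,0,0,0.01,0]
    - [0.0,0,0,0,0]

```text
time: 6.45
tcp_pos: [0.5358, -0.39, 0.2314]
orientation: [-0.001, 0.946, -0.324, -0.001]
ft_force: [-0.4, -0.8, -4.9]
grip_width: 0.0179
```

```bash
python3 go.py .536 -.391 .226 -37.8; python3 - <<'E'
from h import *
p,d=cap('side','s2.png');q,e=cap('top','t2.png')
a=np.vstack([p[40:240,180:440],q[150:350,300:560]])[:,:,::-1];cv2.imwrite('pics/c4.png',cv2.resize(a,None,fx=1.5,fy=1.5))
E
```

```text
t 6.45 tcp [ 0.5358 -0.39    0.2314] az -37.8 tiltZ -1.0 w 0.0179 F [-0.4 -0.8 -4.9]
shift now-axes [0.0007 0.0007 0.0054]
turn 0.001
shift after turn [0.0007 0.0007 0.0054]
```

View pics/c4.png

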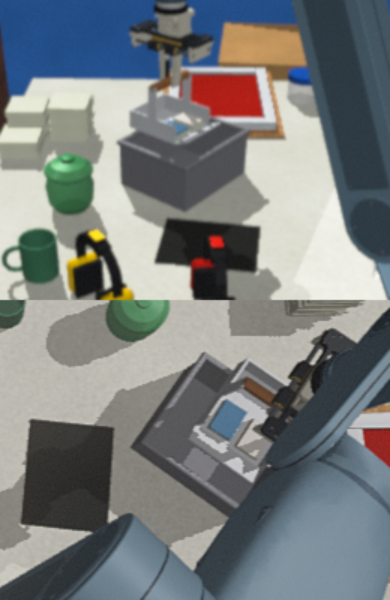

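The pan's back overhangs the far rim and both offcuts are still in it. Lever it to about 30° first.

Emit:
step_arm:
  increments:
    - [0.0,0,0,0.008,0]
    - [0.0,0,0,0.006,0]
    - [0.0,-0.01,0,0.004,0]
    - [0.0,-0.01,0,0.006,0]
    - [0.0,-0.008,0,0.007,0]
    - [0.0,-0.008,0,0.008,0]
    - [0.0,-0.008,0,0.008,0]
    - [0.0,-0.007,0,0.008,0]
    - [0.0,0,0,0,0]

```text
time: 7.68
tcp_pos: [0.4957, -0.36, 0.1776]
orientation: [0.0, 0.946, -0.324, 0.0]
ft_force: [-1.8, 1.4, 3.5]
grip_width: 0.0226
```

```bash
cat > pv.py <<'E'
from h import *
import sys
p,d=cap('side');q,e=cap('top')
a=np.vstack([p[40:240,180:440],q[150:350,300:560]])[:,:,::-1];cv2.imwrite('pics/%s.png'%sys.argv[1],cv2.resize(a,None,fx=1.5,fy=1.5))
E
python3 go.py .536 -.391 .226 -37.8;python3 pv.py c5
```

```text
t 7.67 tcp [ 0.4957 -0.36    0.1776] az -37.8 tiltZ -1.0 w 0.0226 F [-1.8  1.4  3.5]
shift now-axes [ 0.0509 -0.0002 -0.0484]
turn -0.0
shift after turn [ 0.0509 -0.0002 -0.0484]
```

View pics/c5.png

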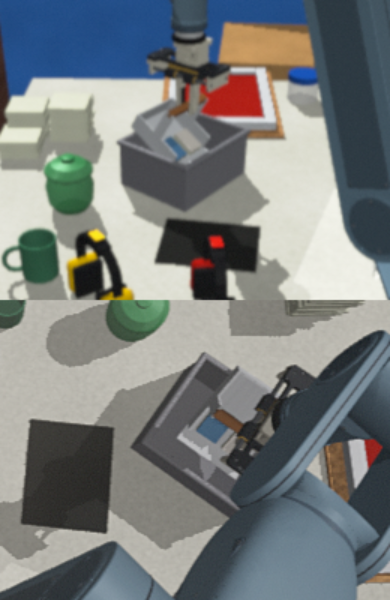

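The pan is rotating in the grip (opening 22.6 mm) and its back is lifted on the rim. Continue to about 60°.

Emit:
step_arm:
  increments:
    - [0.0,-0.006,0,0.009,0]
    - [0.0,-0.004,0,0.009,0]
    - [0.0,-0.002,0,0.008,0]
    - [0.0,0,0,0,0]

```text
time: 8.28
tcp_pos: [0.4842, -0.3509, 0.1489]
orientation: [-0.001, 0.946, -0.324, -0.003]
ft_force: [-5.9, 4.5, 2.2]
grip_width: 0.0229
```

```bash
python3 go.py .536 -.391 .226 -37.8;python3 pv.py c6
```

```text
t 8.28 tcp [ 0.4842 -0.3509  0.1489] az -37.8 tiltZ -1.0 w 0.0229 F [-5.9  4.5  2.2]
shift now-axes [ 0.0649 -0.0001 -0.0775]
turn -0.0
shift after turn [ 0.0655 -0.     -0.0771]
```

View pics/c6.png

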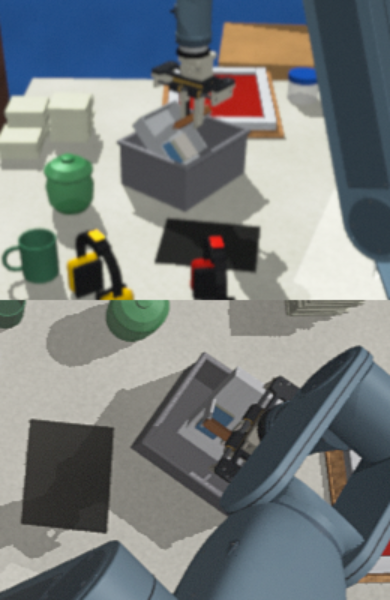

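Emit:
step_arm:
  increments:
    - [0.0,0,0,0.006,0]
    - [0.0,0.001,0,0.006,0]
    - [0.0,0.001,0,0.004,0]
    - [0.0,0,0,0,0]
    - [0.0,0,0,0,0]

```text
time: 9.0
tcp_pos: [0.4799, -0.3474, 0.1307]
orientation: [-0.004, 0.946, -0.324, -0.011]
ft_force: [-20.0, 12.7, 4.7]
grip_width: 0.0232
```

```bash
python3 go.py .536 -.391 .226 -37.8;python3 pv.py c7
```

```text
t 9.0 tcp [ 0.4799 -0.3474  0.1307] az -37.8 tiltZ -0.9997 w 0.0232 F [-20.   12.7   4.7]
shift now-axes [ 0.0688  0.0001 -0.097 ]
turn 0.0
shift after turn [ 0.0711  0.0001 -0.0953]
```

View pics/c7.png

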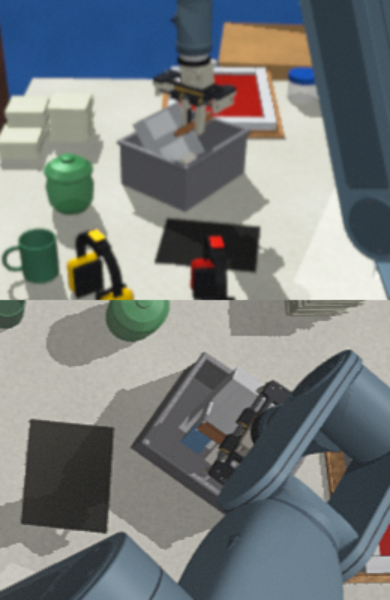

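The blue offcut has slid to the lip. The sideways force is 24 N, so back off inward and rise so the offcuts can fall clear.

Emit:
step_arm:
  increments:
    - [0.0,-0.004,0,0,0]
    - [0.0,-0.003,0,-0.002,0]
    - [0.0,0,0,0,0]

```text
time: 9.48
tcp_pos: [0.482, -0.3491, 0.1357]
orientation: [-0.001, 0.946, -0.324, -0.001]
ft_force: [-0.7, 0.3, -4.4]
grip_width: 0.0232
```

```bash
python3 go.py .536 -.391 .226 -37.8;python3 pv.py c8; python3 - <<'E'
from h import *
w=0
p,d=cap('side');cv2.imwrite('pics/c8b.png',cv2.resize(p[90:190,250:360,::-1],None,fx=5,fy=5,interpolation=2))
E
```

```text
t 9.47 tcp [ 0.482  -0.3491  0.1357] az -37.8 tiltZ -1.0 w 0.0232 F [-0.7  0.3 -4.4]
shift now-axes [ 0.0681 -0.0001 -0.0905]
turn -0.0
shift after turn [ 0.0683  0.     -0.0903]
```

View pics/c8.png

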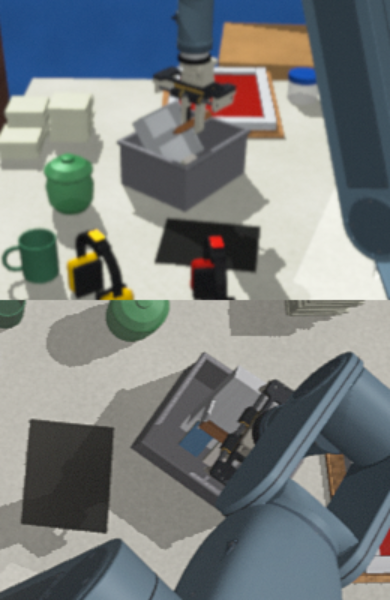

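View pics/c8b.png

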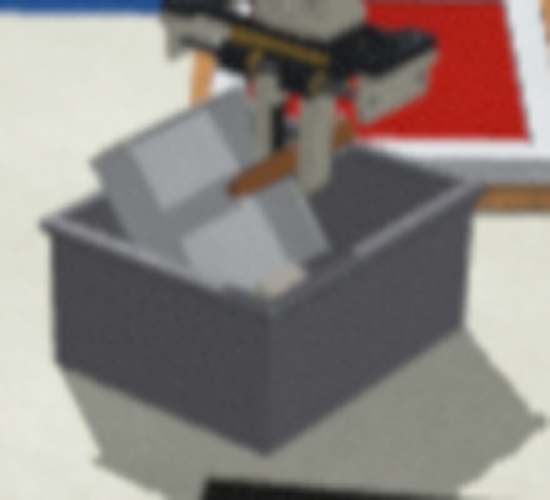

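The weight is now 4.4 N, close to the empty pan. The pan holds its tilt by friction. Raise it so everything drops.

Emit:
step_arm:
  increments:
    - [0.0,-0.005,0,-0.015,0]
    - [0.0,0,0,-0.02,0]
    - [0.0,0,0,-0.02,0]
    - [0.0,0,0,0,0]
    - [0.0,0,0,0,0]

```text
time: 10.25
tcp_pos: [0.4784, -0.3464, 0.1921]
orientation: [-0.0, 0.946, -0.324, 0.0]
ft_force: [0.3, 0.5, -4.6]
grip_width: 0.0229
```

```bash
python3 go.py .536 -.391 .226 -37.8;python3 pv.py c9; python3 - <<'E'
from h import *
p,d=cap('side');cv2.imwrite('pics/c9b.png',cv2.resize(p[80:190,240:360,::-1],None,fx=5,fy=5,interpolation=2))
w=world('side',d)
n=np.array([np.cos(np.radians(-37.8)),np.sin(np.radians(-37.8))]);l=np.array([-n[1],n[0]])
q=w[np.isfinite(w[...,2])];r=np.stack([(q[:,:2]-[.4985,-.362])@n,(q[:,:2]-[.4985,-.362])@l,q[:,2]],1)
for v in (.0,.02,.04,.05,.06):
    m=(abs(r[:,1]-v)<.006)&(r[:,2]<.26)&(abs(r[:,0])<.15);o=np.argsort(r[m][:,2]);print(v,(r[m][o][::6][:, [0,2]]*1000).astype(int).tolist())
E
```

```text
t 10.25 tcp [ 0.4784 -0.3464  0.1921] az -37.8 tiltZ -1.0 w 0.0229 F [ 0.3  0.5 -4.6]
shift now-axes [ 0.0729 -0.0001 -0.0339]
turn -0.0
shift after turn [ 0.0729 -0.0001 -0.0339]
0.0 [[-146, -4], [-96, 0], [-132, 0], [-125, 1], [-98, 6], [-97, 18], [-98, 32], [-99, 43], [95, 50], [94, 56], [-103, 60], [-97, 65], [93, 72], [-4, 75], [-9, 78], [-98, 81], [-102, 82], [-92, 86], [10, 88], [-96, 92], [22, 96], [22, 101], [31, 106], [39, 110], [-101, 116], [44, 118], [-96, 122], [46, 127], [55, 134], [76, 164], [79, 172], [93, 182], [98, 188], [-45, 194], [96, 197], [-47, 206], [-55, 212], [-16, 218], [-7, 220], [-5, 222], [-36, 223], [-51, 225], [-9, 227], [-42, 229], [-17, 234], [-58, 237], [-53, 239], [-54, 241], [-46, 245], [-13, 248], [-14, 250], [-39, 253], [-55, 257], [-53, 259]]
0.02 [[-126, -2], [-139, 0], [-132, 0], [-107, 1], [-98, 5], [-99, 17], [-99, 26], [-98, 37], [-100, 48], [100, 59], [-99, 67], [97, 71], [-7, 74], [-98, 79], [4, 81], [-96, 83], [7, 85], [10, 87], [12, 91], [19, 93], [-98, 99], [99, 103], [32, 110], [99, 115], [-104, 119], [50, 126], [68, 156], [79, 170],
[... 998 characters left out ...]
23], [18, 126], [-3, 127], [0, 129], [19, 131], [45, 133], [54, 134], [14, 137], [45, 139], [39, 141], [32, 142], [14, 144], [9, 146], [48, 148], [40, 150], [17, 151], [56, 154], [40, 156], [64, 158], [37, 160], [32, 161], [58, 164], [62, 165], [67, 167], [41, 170], [63, 171], [73, 172], [48, 173], [61, 175], [57, 176], [42, 177], [97, 179], [9, 180], [65, 181], [67, 182], [7, 183], [42, 185], [81, 185], [11, 186], [82, 187], [69, 188], [17, 189], [90, 191], [-8, 193], [88, 194], [-6, 195], [71, 196], [-13, 197], [60, 198], [69, 199], [90, 200], [-31, 202], [-22, 203], [2, 204], [-33, 205], [-30, 207], [86, 208], [-6, 210], [-34, 211], [70, 213], [71, 214], [-16, 217], [72, 220], [-31, 222]]
```

View pics/c9b.png

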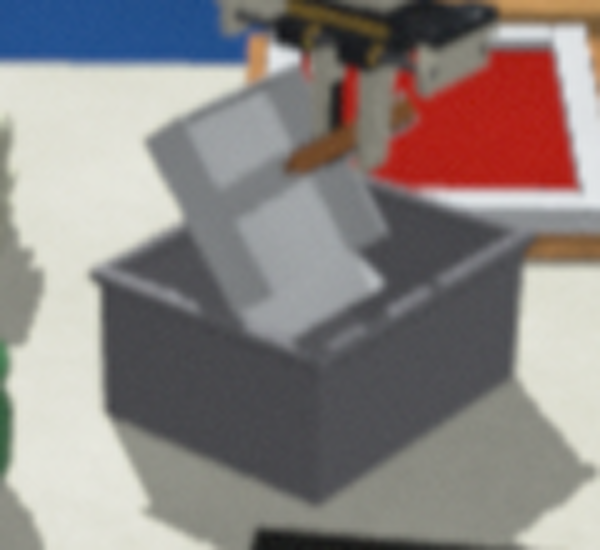

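View pics/c9.png

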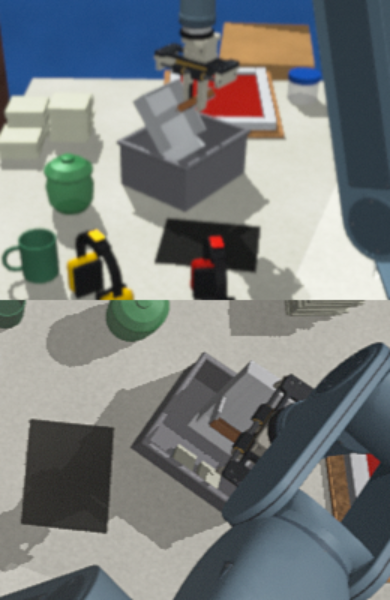

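The pan is empty and tilted about 51° above the bin (floor line measured from (22,96) to (96,188) mm), which meets the tipping condition. Offcuts lie in the bin at about (183,453) and (207,472) of the composite. Now lever the pan upright against the same rim, using the front half of its underside.

Emit:
step_arm:
  increments:
    - [0.0,0,0,-0.015,0]
    - [0.0,0.01,0,-0.013,0]
    - [0.0,0.02,0,0,0]
    - [0.0,0.02,0,0,0]
    - [0.0,0.01,0,0,0]
    - [0.0,0.01,0,-0.002,0]
    - [0.0,0.01,0,-0.004,0]
    - [0.0,0.01,0,-0.004,0]
    - [0.0,0.01,0,-0.002,0]
    - [0.0,0,0,0,0]

```text
time: 11.65
tcp_pos: [0.5587, -0.4088, 0.2334]
orientation: [0.001, 0.946, -0.324, 0.001]
ft_force: [-0.9, 0.8, 0.9]
grip_width: 0.0226
```

```bash
python3 go.py .536 -.391 .226 -37.8;python3 pv.py c10
```

```text
t 11.65 tcp [ 0.5587 -0.4088  0.2334] az -37.8 tiltZ -1.0 w 0.0226 F [-0.9  0.8  0.9]
shift now-axes [-0.0288 -0.0002  0.0073]
turn -0.0
shift after turn [-0.0288 -0.0002  0.0074]
```

View pics/c10.png

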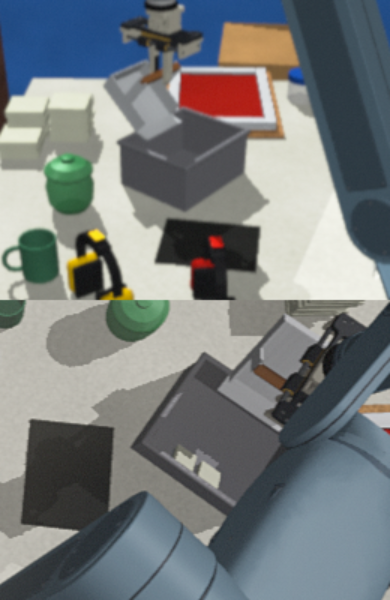

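Emit:
step_arm:
  increments:
    - [0.0,0.01,0,0.001,0]
    - [0.0,0.01,0,0.001,0]
    - [0.0,0.01,0,0.002,0]
    - [0.0,0.01,0,0.003,0]
    - [0.0,0.01,0,0.003,0]
    - [0.0,0.01,0,0.003,0]
    - [0.0,0.01,0,0.003,0]
    - [0.0,0,0,0,0]

```text
time: 12.75
tcp_pos: [0.6139, -0.4517, 0.2165]
orientation: [0.001, 0.946, -0.324, 0.001]
ft_force: [-1.0, -0.5, -4.4]
grip_width: 0.0183
```

```bash
python3 go.py .536 -.391 .226 -37.8;python3 pv.py c11
```

```text
t 12.75 tcp [ 0.6139 -0.4517  0.2165] az -37.8 tiltZ -1.0 w 0.0183 F [-1.  -0.5 -4.4]
shift now-axes [-0.0987 -0.0002 -0.0098]
turn -0.0
shift after turn [-0.0988 -0.0002 -0.0095]
```

View pics/c11.png

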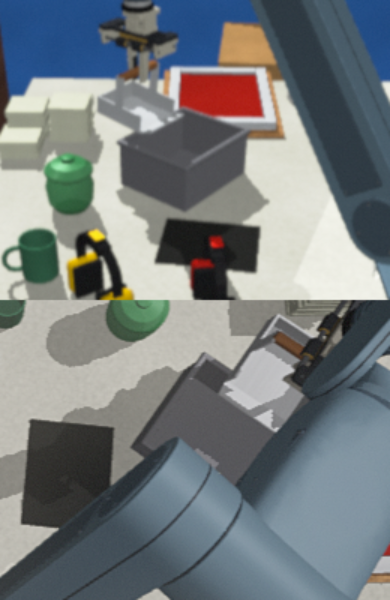

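The pan is level again (opening 18.3 mm). Lift it and carry it back to the mat.

Emit:
step_arm:
  increments:
    - [0.0,0,0,-0.02,0]
    - [0.0,0,0,-0.03,0]
    - [0.0,0,0,-0.01,0]
    - [0.0,0,0,0,0]

```text
time: 13.35
tcp_pos: [0.6128, -0.4508, 0.276]
orientation: [0.0, 0.946, -0.324, 0.0]
ft_force: [-0.2, -1.1, -4.1]
grip_width: 0.0178
```

```bash
python3 go.py .446 -.079 .27 -10
```

```text
t 13.35 tcp [ 0.6128 -0.4508  0.276 ] az -37.8 tiltZ -1.0 w 0.0178 F [-0.2 -1.1 -4.1]
shift now-axes [-0.3597 -0.1914  0.006 ]
turn -0.486
shift after turn [-0.2288 -0.3372  0.006 ]
```

Emit:
step_arm:
  increments:
    - [0.0,-0.018,-0.0095,0,0]
    - [0.0,-0.036,-0.019,0,0]
    - [0.0,-0.036,-0.019,0,0]
    - [0.0,-0.045,-0.024,0,0]
    - [0.0,-0.045,-0.024,0,0]
    - [0.0,-0.045,-0.024,0,0]
    - [0.0,-0.045,-0.024,0,0]
    - [0.0,-0.045,-0.024,0,-0.1]
    - [0.0,-0.028,-0.019,0,-0.1]
    - [0.0,-0.013,-0.012,0,-0.1]
    - [0.0,0,0,0,-0.1]
    - [0.0,0,0,0,-0.086]
    - [0.0,0,0,0,0]

```text
time: 14.98
tcp_pos: [0.4458, -0.0774, 0.275]
orientation: [-0.0, 0.996, -0.087, -0.001]
ft_force: [0.5, 0.6, -4.0]
grip_width: 0.0172
```

```bash
python3 go.py .446 -.079 .115 -10; python3 pv.py c12
```

```text
t 14.97 tcp [ 0.4458 -0.0774  0.275 ] az -10.0 tiltZ -1.0 w 0.0172 F [ 0.5  0.6 -4. ]
shift now-axes [0.0008 0.0017 0.1599]
turn -0.0
shift after turn [0.0005 0.0016 0.16  ]
```

View pics/c12.png

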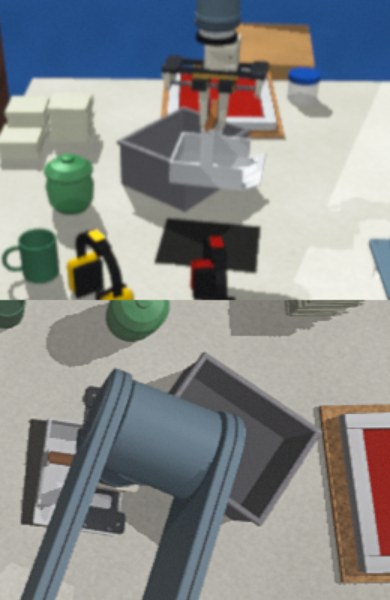

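Emit:
step_arm:
  increments:
    - [0.0,0,0,0.04,0]
    - [0.0,0,0,0.04,0]
    - [0.0,0,0,0.04,0]
    - [0.0,0,0,0.03,0]
    - [0.0,0,0,0.01,0]
    - [0.0,0,0,0.005,0]
    - [0.0,0,0,0,0]

```text
time: 15.95
tcp_pos: [0.4474, -0.0781, 0.1118]
orientation: [0.0, 0.996, -0.087, 0.001]
ft_force: [1.4, -0.1, -3.9]
grip_width: 0.0177
```

Emit:
step_arm:
  increments:
    - [0.0,0,0,0.004,0]
    - [0.0,0,0,0.003,0]
    - [0.0,0,0,0,0]

```text
time: 16.32
tcp_pos: [0.4467, -0.0778, 0.1041]
orientation: [-0.0, 0.996, -0.087, -0.0]
ft_force: [-0.2, -0.0, -5.4]
grip_width: 0.0181
```

Emit:
step_arm:
  increments:
    - [0.0,0,0,0.003,0]
    - [0.0,0,0,0,0]

```text
time: 16.58
tcp_pos: [0.4466, -0.0777, 0.1009]
orientation: [-0.0, 0.996, -0.087, -0.0]
ft_force: [0.3, -0.4, -4.7]
grip_width: 0.0178
```

Emit:
step_arm:
  increments:
    - [0.0,0,0,0.002,0]
    - [0.0,0,0,0,0]

```text
time: 16.82
tcp_pos: [0.4466, -0.0778, 0.099]
orientation: [-0.0, 0.996, -0.087, -0.0]
ft_force: [0.4, 0.2, -4.6]
grip_width: 0.018
```

Emit:
step_arm:
  increments:
    - [0.0,0,0,0.003,0]
    - [0.0,0,0,0,0]

```text
time: 17.08
tcp_pos: [0.4465, -0.0777, 0.0959]
orientation: [-0.0, 0.996, -0.087, -0.0]
ft_force: [0.2, 0.2, -5.6]
grip_width: 0.0176
```

```bash
python3 - <<'E'
from h import *
p,d=cap('side');cv2.imwrite('pics/c13.png',cv2.resize(p[140:230,250:380,::-1],None,fx=5,fy=5,interpolation=2))
w=world('side',d);x,y,z=[w[...,i] for i in range(3)]
hsv=cv2.cvtColor(p,cv2.COLOR_RGB2HSV);m=(hsv[...,0]<18)&(hsv[...,1]>90)&(abs(x-.45)<.1)&(abs(y+.06)<.12)&(z>.05)&(z<.2)
q=w[m];print(len(q),np.percentile(q[:,2],[5,50,95]))
E
```

```text
105 [0.12637323 0.12972107 0.13223866]
```

View pics/c13.png

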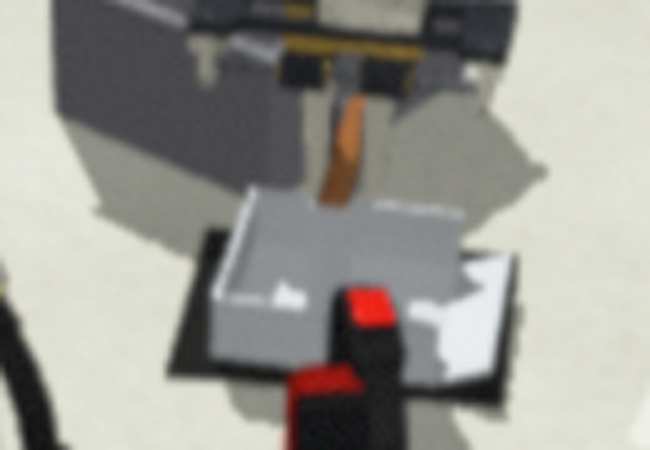

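Emit:
step_arm:
  increments:
    - [0.0,0,0,0.002,0]
    - [0.0,0,0,0,0]

```text
time: 17.38
tcp_pos: [0.4474, -0.078, 0.0946]
orientation: [0.0, 0.996, -0.087, 0.001]
ft_force: [1.1, -0.0, -0.5]
grip_width: 0.0182
```

Emit:
step_arm:
  increments:
    - [0.0,0,0,0.002,0]
    - [0.0,0,0,0,0]

```text
time: 17.62
tcp_pos: [0.4476, -0.078, 0.0945]
orientation: [0.0, 0.996, -0.087, 0.001]
ft_force: [-4.1, 3.1, 19.8]
grip_width: 0.0175
```

Seated: contact force has appeared. Release and rise.

Emit:
step_arm:
  increments:
    - [0.0,0,0,-0.002,0]
    - [0.04,0,0,0,0]
    - [0.05,0,0,0,0]
    - [0.05,0,0,0,0]
    - [0.05,0,0,-0.02,0]
    - [0.05,0,0,-0.04,0]
    - [0.06,0,0,-0.05,0]
    - [0.06,0,0,-0.05,0]
    - [0.06,0,0,-0.05,0]

```text
time: 18.75
tcp_pos: [0.4465, -0.0778, 0.3057]
orientation: [0.0, 0.996, -0.087, -0.0]
ft_force: [0.6, -0.8, 0.2]
grip_width: 0.0598
```

```bash
cat > mm.py <<'E'
from meas import *
import sys
p,w,P,W=look(sys.argv[1])
for nm,p,w in(("top",p,w),("side",P,W)):
    hsv=cv2.cvtColor(p,cv2.COLOR_RGB2HSV);H,S,V=[hsv[...,i] for i in range(3)];x,y,z=[w[...,i] for i in range(3)]
    for n,cm in(("red",((H<6)|(H>174))&(S>160)&(V>80)),("yel",(H>18)&(H<32)&(S>140)&(V>100))):
        m=cm&(x>.25)&(x<.85)&(y>-.1)&(y<.6)&(z>.02)&(z<.25)
        if m.sum()<10: print(nm,n,"none");continue
        c=np.median(w[m],0); m2=(np.hypot(x-c[0],y-c[1])<.13)&(z>.1)&(z<.3)&((V<75)|cm)
        pad=w[cm&(z>.12)&(np.hypot(x-c[0],y-c[1])<.13)]
        print(nm,n,"pad",pad.mean(0).round(3) if len(pad) else None,"band",line(w[m2]),"cupsc",line(w[m]))
    m=(H<18)&(S>90)&(abs(x-.45)<.1)&(abs(y+.06)<.12)&(z>.1)&(z<.15)
    if m.sum()>20:print(nm,"bar",line(w[m]))
E
python3 mm.py a1; python3 go.py .439 .145 .25 9
```

```text
top red pad [0.44  0.144 0.167] band (array([0.4383, 0.1447]), np.float64(-81.5), np.float64(0.1374), np.float64(0.1574), 369) cupsc (array([0.4424, 0.1404]), np.float64(91.1), np.float64(0.1496), np.float64(0.0775), 216)
top yel pad [0.652 0.132 0.166] band (array([0.6484, 0.1325]), np.float64(124.7), np.float64(0.1347), np.float64(0.1566), 422) cupsc (array([0.6497, 0.1337]), np.float64(124.2), np.float64(0.1547), np.float64(0.0752), 351)
top bar (array([ 0.4537, -0.0434]), np.float64(-99.3), np.float64(0.0575), np.float64(0.129), 127)
side red pad [0.439 0.148 0.165] band (array([0.4358, 0.1711]), np.float64(101.8), np.float64(0.0947), np.float64(0.1478), 352) cupsc (array([0.448, 0.156]), np.float64(99.7), np.float64(0.1492), np.float64(0.0645), 574)
side yel pad [0.651 0.135 0.165] band (array([0.6524, 0.1392]), np.float64(127.1), np.float64(0.1393), np.float64(0.147), 371) cupsc (array([0.655 , 0.1469]), np.float64(124.9), np.float64(0.1505), np.float64(0.0672), 585)
side bar (array([ 0.4448, -0.0733]), np.float64(80.7), np.float64(0.122), np.float64(0.128), 126)
t 18.85 tcp [ 0.4492 -0.0789  0.3097] az -10.0 tiltZ -0.9999 w 0.0602 F [ 0.  -0.6  0.2]
shift now-axes [-0.0494 -0.2189  0.0586]
turn -0.331
shift after turn [ 0.0249 -0.2228  0.0597]
```

View pics/side_a1.png

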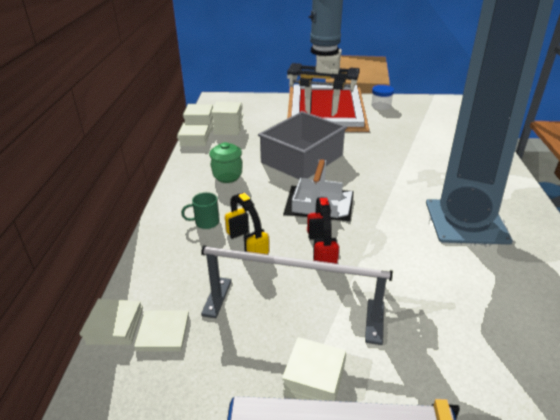

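View pics/top_a1.png

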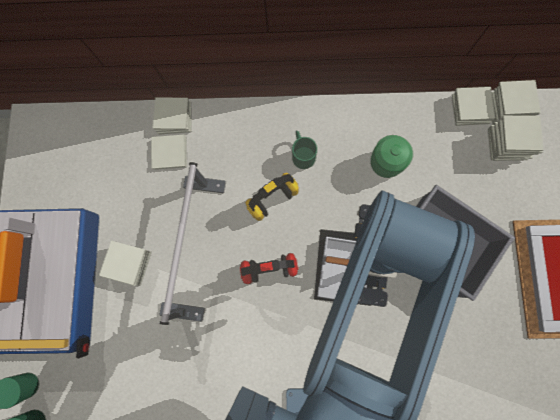

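The pan stands on the mat again (side view (320,195)) and the muffs are untouched. Go to the red muff.

Emit:
step_arm:
  increments:
    - [0.06,0,0,0,-0.166]
    - [0.06,0,0,0,-0.165]
    - [0.06,0.005,-0.045,0.01,0]
    - [0.06,0.005,-0.045,0.01,0]
    - [0.06,0.005,-0.045,0.01,0]
    - [0.06,0.005,-0.045,0.01,0]
    - [0.06,0.005,-0.044,0.015,0]
    - [0.06,0,0,0,0]

```text
time: 19.85
tcp_pos: [0.4347, 0.1496, 0.2471]
orientation: [-0.0, 0.997, 0.081, -0.002]
ft_force: [0.0, 0.0, 0.1]
grip_width: 0.0599
```

```bash
python3 go.py .4395 .146 .147 9;python3 mm.py a2
```

```text
t 19.85 tcp [0.4347 0.1496 0.2471] az 9.2 tiltZ -1.0 w 0.0599 F [0.  0.  0.1]
shift now-axes [0.0046 0.0044 0.1001]
turn 0.004
shift after turn [0.0042 0.0043 0.1001]
top red pad None band (array([0.4488, 0.083 ]), np.float64(-68.2), np.float64(0.0239), np.float64(0.1345), 60) cupsc (array([0.4476, 0.0769]), np.float64(-174.5), np.float64(0.0577), np.float64(0.0752), 113)
top yel pad [0.662 0.098 0.165] band (array([0.6586, 0.0984]), np.float64(124.2), np.float64(0.1352), np.float64(0.1556), 429) cupsc (array([0.6602, 0.1001]), np.float64(123.9), np.float64(0.1548), np.float64(0.0751), 357)
top bar (array([ 0.448, -0.077]), np.float64(-99.8), np.float64(0.1212), np.float64(0.1292), 284)
side red pad [0.437 0.149 0.203] band (array([0.4328, 0.1732]), np.float64(96.8), np.float64(0.0899), np.float64(0.1484), 372) cupsc (array([0.4479, 0.1558]), np.float64(99.7), np.float64(0.1492), np.float64(0.064), 580)
side yel pad [0.661 0.101 0.165] band (array([0.6628, 0.1047]), np.float64(127.5), np.float64(0.1375), np.float64(0.1476), 350) cupsc (array([0.6657, 0.1124]), np.float64(123.1), np.float64(0.1507), np.float64(0.064), 613)
side bar (array([ 0.4451, -0.0752]), np.float64(81.2), np.float64(0.1219), np.float64(0.1285), 121)
```

The yellow muff has just been knocked, to about (0.661, 0.100). The red one is unchanged. Grip the red muff.

Emit:
step_arm:
  increments:
    - [0.06,0.0045,0.004,0.02,0]
    - [0.06,0,0,0.04,0]
    - [0.06,0,0,0.03,0]
    - [0.06,0,0,0.01,0]
    - [0.06,0,0,0,0]
    - [0.0,0,0,0,0]
    - [0.0,0,0,0,0]
    - [0.0,0,0,0,0]
    - [0.0,0,0,0,0]
    - [0.0,0,0,-0.02,0]
    - [0.0,0,0,-0.04,0]
    - [0.0,0,0,-0.04,0]
    - [0.0,0,0,-0.05,0]
    - [0.0,0,0,-0.05,0]

```text
time: 21.7
tcp_pos: [0.4409, 0.1441, 0.3502]
orientation: [-0.0, 0.997, 0.079, -0.001]
ft_force: [1.7, -0.1, -3.0]
grip_width: 0.0276
```

```bash
python3 go.py .435 .386 .346 -8.6;python3 pv.py d1; python3 - <<'E'
from h import *
p,d=cap('side','d1s.png')
E
```

```text
t 21.7 tcp [0.4409 0.1441 0.3502] az 9.0 tiltZ -1.0 w 0.0276 F [ 1.7 -0.1 -3. ]
shift now-axes [ 0.032  -0.2398  0.0042]
turn 0.307
shift after turn [-0.042  -0.2383  0.0042]
```

View pics/d1s.png

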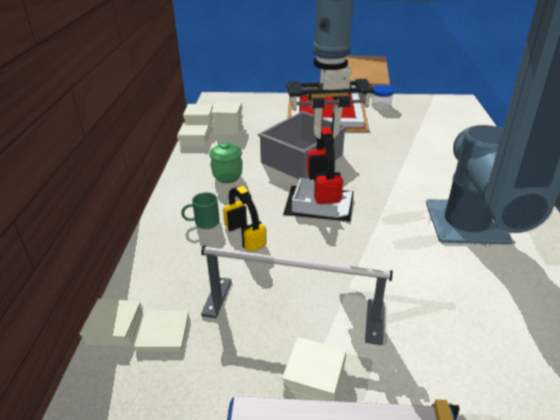

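Emit:
step_arm:
  increments:
    - [0.0,0,0,0,0.1]
    - [0.0,0,0,0,0.1]
    - [0.0,0,0,0,0.107]
    - [0.0,-0.004,-0.02,0,0]
    - [0.0,-0.008,-0.045,0,0]
    - [0.0,-0.008,-0.045,0,0]
    - [0.0,-0.008,-0.045,0,0]
    - [0.0,-0.008,-0.045,0,0]
    - [0.0,-0.004,-0.025,0,0]
    - [0.0,-0.002,-0.015,0,0]
    - [0.0,0,0,0,0]
    - [0.0,0,0,0,0]

```text
time: 23.35
tcp_pos: [0.4359, 0.3867, 0.3487]
orientation: [0.001, 0.997, -0.075, -0.0]
ft_force: [-0.5, 0.6, -2.6]
grip_width: 0.0275
```

```bash
python3 go.py .435 .388 .172 -8.6;python3 - <<'E'
from h import *
p,d=cap('side','d2s.png');p,d=cap('top','d2t.png')
E
```

```text
t 23.35 tcp [0.4359 0.3867 0.3487] az -8.6 tiltZ -1.0 w 0.0275 F [-0.5  0.6 -2.6]
shift now-axes [-0.001  -0.0014  0.1767]
turn -0.001
shift after turn [-0.0011 -0.0012  0.1767]
```

View pics/d2s.png

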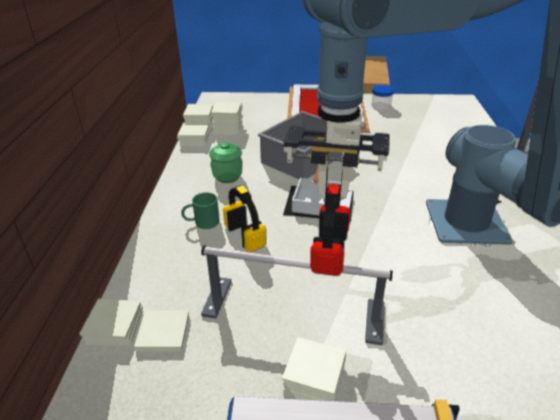

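View pics/d2t.png

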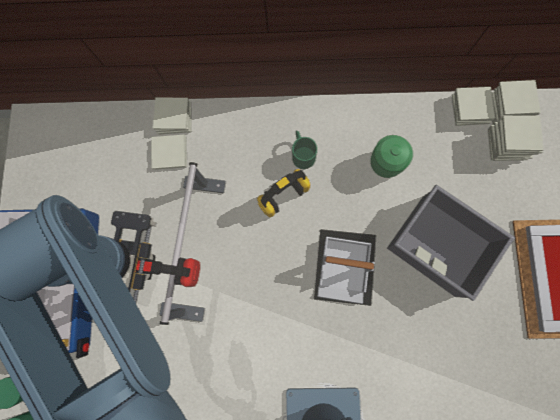

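Both offcuts are in the bin (top view (425,255) and (440,265)), the pan is empty, and the red muff straddles the bar. Lower it.

Emit:
step_arm:
  increments:
    - [0.0,-0.001,-0.001,0.02,0]
    - [0.0,0,0,0.04,0]
    - [0.0,0,0,0.04,0]
    - [0.0,0,0,0.03,0]
    - [0.0,0,0,0.02,0]
    - [0.0,0,0,0.015,0]
    - [0.0,0,0,0.006,0]
    - [0.0,0,0,0,0]

```text
time: 24.45
tcp_pos: [0.4352, 0.3887, 0.1784]
orientation: [-0.0, 0.997, -0.075, 0.0]
ft_force: [-0.4, -0.2, -3.3]
grip_width: 0.0276
```

Emit:
step_arm:
  increments:
    - [0.0,0,0,0.003,0]
    - [0.0,0,0,0.002,0]
    - [0.0,0,0,0,0]

```text
time: 24.82
tcp_pos: [0.4352, 0.389, 0.1736]
orientation: [-0.0, 0.997, -0.075, 0.0]
ft_force: [0.6, 0.1, -1.8]
grip_width: 0.0275
```

Emit:
step_arm:
  increments:
    - [0.0,0,0,0.002,0]
    - [0.0,0,0,0,0]

```text
time: 25.08
tcp_pos: [0.4353, 0.3891, 0.1734]
orientation: [-0.001, 0.997, -0.075, 0.001]
ft_force: [-3.2, -1.3, 8.6]
grip_width: 0.0279
```

Emit:
step_arm:
  increments:
    - [0.0,0,0,0.0015,0]
    - [0.0,0,0,0,0]

```text
time: 25.32
tcp_pos: [0.4353, 0.3893, 0.1733]
orientation: [-0.001, 0.997, -0.075, 0.001]
ft_force: [-5.5, -3.3, 16.1]
grip_width: 0.0278
```

```bash
python3 - <<'E'
from h import *
p,d=cap('side');cv2.imwrite('pics/d3.png',cv2.resize(p[150:340,250:410,::-1],None,fx=3.5,fy=3.1,interpolation=2))
E
```

```text
(no output)
```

View pics/d3.png

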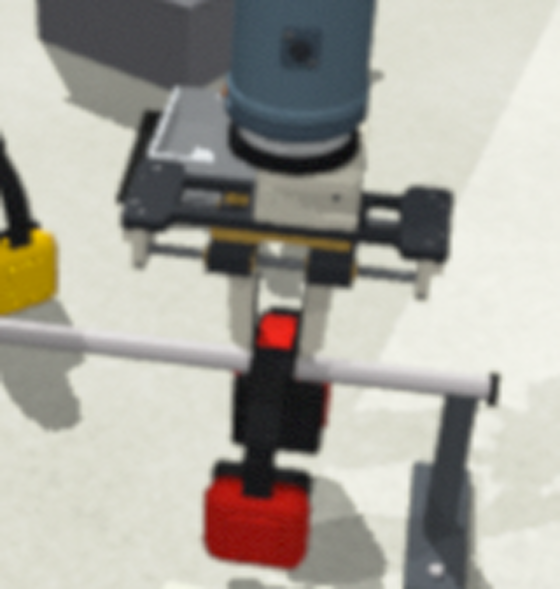

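The crown sits on the bar, with a cup on either side and 16 N of contact. Release, then go up.

Emit:
step_arm:
  increments:
    - [0.0,0,0,-0.002,0]
    - [0.04,0,0,0,0]
    - [0.05,0,0,0,0]
    - [0.05,0,0,0,0]
    - [0.05,0,0,-0.02,0]
    - [0.05,0,0,-0.04,0]
    - [0.06,0,0,-0.05,0]
    - [0.06,0,0,-0.05,0]

```text
time: 26.38
tcp_pos: [0.4348, 0.3887, 0.3328]
orientation: [0.0, 0.997, -0.075, -0.0]
ft_force: [0.3, 0.7, 0.8]
grip_width: 0.0594
```

```bash
python3 go.py .661 .1 .28 35; python3 mm.py a3
```

```text
t 26.38 tcp [0.4348 0.3887 0.3328] az -8.6 tiltZ -1.0 w 0.0594 F [0.3 0.7 0.8]
shift now-axes [0.2668 0.2516 0.0527]
turn -0.761
shift after turn [0.0197 0.3662 0.0528]
top red pad [0.436 0.39  0.191] band (array([0.4331, 0.3814]), np.float64(-97.4), np.float64(0.1407), np.float64(0.1714), 609) cupsc (array([0.4381, 0.3797]), np.float64(-95.9), np.float64(0.1552), np.float64(0.1001), 363)
top yel pad [0.662 0.098 0.165] band (array([0.6589, 0.098 ]), np.float64(124.3), np.float64(0.1359), np.float64(0.1554), 426) cupsc (array([0.6598, 0.0999]), np.float64(124.0), np.float64(0.1546), np.float64(0.075), 348)
top bar (array([ 0.448 , -0.0772]), np.float64(-99.8), np.float64(0.1211), np.float64(0.1293), 285)
side red pad [0.435 0.391 0.205] band (array([0.3953, 0.4095]), np.float64(19.2), np.float64(0.1381), np.float64(0.1648), 679) cupsc (array([0.4374, 0.4236]), np.float64(86.3), np.float64(0.0905), np.float64(0.0822), 773)
side yel pad [0.661 0.101 0.164] band (array([0.6626, 0.1046]), np.float64(127.9), np.float64(0.1385), np.float64(0.1477), 348) cupsc (array([0.6662, 0.1113]), np.float64(122.9), np.float64(0.1519), np.float64(0.0645), 611)
side bar (array([ 0.4428, -0.069 ]), np.float64(85.5), np.float64(0.0781), np.float64(0.1283), 39)
```

View pics/side_a3.png

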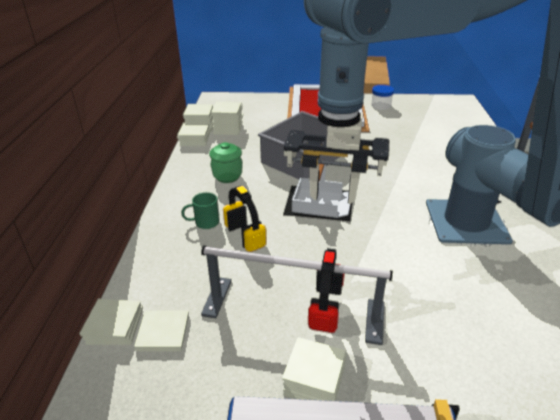

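The red muff hangs with its pad top at 0.191 m, as expected. Next the yellow one at (0.661, 0.100), tool azimuth 35°.

Emit:
step_arm:
  increments:
    - [0.06,0,0,0,-0.152]
    - [0.06,0,0,0,-0.152]
    - [0.06,0,0,0,-0.152]
    - [0.06,0,0,0,-0.152]
    - [0.06,0,0,0,-0.153]
    - [0.06,0.0025,0.045,0,0]
    - [0.06,0.0025,0.046,0,0]
    - [0.06,0.0025,0.046,0.005,0]
    - [0.06,0.0025,0.046,0.01,0]
    - [0.06,0.0025,0.046,0.01,0]
    - [0.06,0.0025,0.046,0.01,0]
    - [0.06,0.0025,0.046,0.01,0]
    - [0.06,0.0022,0.045,0.008,0]
    - [0.06,0,0,0,0]

```text
time: 28.22
tcp_pos: [0.6619, 0.0971, 0.2753]
orientation: [-0.0, 0.954, 0.299, -0.002]
ft_force: [0.1, 1.1, 0.2]
grip_width: 0.06
```

```bash
python3 go.py .661 .0995 .147 35; python3 mm.py a4
```

```text
t 28.23 tcp [0.6619 0.0971 0.2753] az 34.8 tiltZ -1.0 w 0.06 F [0.1 1.1 0.2]
shift now-axes [ 0.0011 -0.0023  0.1283]
turn -0.004
shift after turn [ 0.0007 -0.0025  0.1283]
top red pad [0.436 0.39  0.191] band (array([0.4339, 0.3784]), np.float64(-98.3), np.float64(0.1365), np.float64(0.1717), 595) cupsc (array([0.4356, 0.3788]), np.float64(-94.9), np.float64(0.1551), np.float64(0.1015), 352)
top yel pad [0.648 0.11  0.18 ] band (array([0.6379, 0.1311]), np.float64(123.3), np.float64(0.061), np.float64(0.1499), 207) cupsc (array([0.6305, 0.1329]), np.float64(117.6), np.float64(0.0709), np.float64(0.0756), 109)
top bar (array([ 0.4479, -0.0772]), np.float64(-100.0), np.float64(0.122), np.float64(0.1294), 283)
side red pad [0.434 0.391 0.189] band (array([0.394 , 0.4102]), np.float64(17.2), np.float64(0.1383), np.float64(0.1645), 678) cupsc (array([0.4371, 0.4236]), np.float64(86.0), np.float64(0.0902), np.float64(0.0817), 768)
side yel pad [0.666 0.114 0.249] band (array([0.6608, 0.104 ]), np.float64(-53.1), np.float64(0.1381), np.float64(0.1484), 353) cupsc (array([0.6666, 0.1114]), np.float64(122.7), np.float64(0.1519), np.float64(0.0651), 610)
side bar (array([ 0.4447, -0.0732]), np.float64(80.6), np.float64(0.1221), np.float64(0.1281), 127)
```

Unmoved. Descend and grip.

Emit:
step_arm:
  increments:
    - [0.06,0.001,-0.0025,0.03,0]
    - [0.06,0,0,0.04,0]
    - [0.06,0,0,0.035,0]
    - [0.06,0,0,0.0155,0]
    - [0.06,0,0,0.007,0]
    - [0.06,0,0,0,0]
    - [0.0,0,0,0,0]
    - [0.0,0,0,0,0]
    - [0.0,0,0,0,0]
    - [0.0,0,0,0,0]
    - [0.0,0,0,-0.02,0]
    - [0.0,0,0,-0.04,0]
    - [0.0,0,0,-0.04,0]
    - [0.0,0,0,-0.05,0]
    - [0.0,0,0,-0.05,0]

```text
time: 30.2
tcp_pos: [0.6601, 0.1029, 0.3521]
orientation: [-0.0, 0.954, 0.301, -0.001]
ft_force: [0.1, -0.8, -3.5]
grip_width: 0.0277
```

```bash
python3 go.py .573 .367 .348 -8.6; python3 - <<'E'
from h import *
cap('side','e1.png')
E
```

```text
t 30.2 tcp [0.6601 0.1029 0.3521] az 35.0 tiltZ -1.0 w 0.0277 F [ 0.1 -0.8 -3.5]
shift now-axes [ 0.0802 -0.2662  0.0042]
turn 0.761
shift after turn [-0.1256 -0.2481  0.0041]
```

View pics/e1.png

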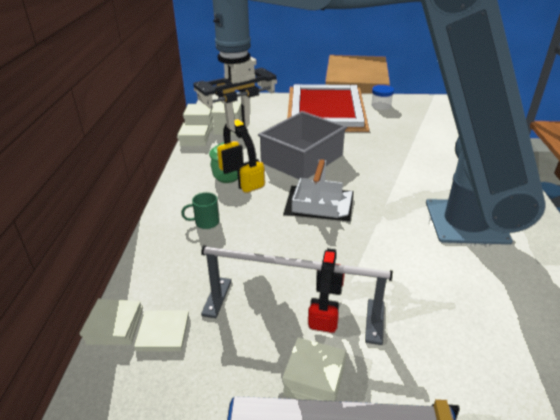

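The yellow muff is held upright. Carry it to the rail.

Emit:
step_arm:
  increments:
    - [0.0,0,0,0,0.11]
    - [0.0,0,0,0,0.13]
    - [0.0,0,0,0,0.13]
    - [0.0,0,0,0,0.13]
    - [0.0,0,0,0,0.13]
    - [0.0,0,0,0,0.131]
    - [0.0,-0.012,-0.025,0,0]
    - [0.0,-0.023,-0.045,0,0]
    - [0.0,-0.023,-0.045,0,0]
    - [0.0,-0.023,-0.045,0,0]
    - [0.0,-0.023,-0.045,0,0]
    - [0.0,-0.015,-0.03,0,0]
    - [0.0,-0.007,-0.016,0,0]
    - [0.0,0,0,0,0]
    - [0.0,0,0,0,0]

```text
time: 32.12
tcp_pos: [0.5741, 0.3686, 0.3509]
orientation: [0.0, 0.997, -0.076, 0.0]
ft_force: [0.6, 0.9, -1.2]
grip_width: 0.0276
```

```bash
python3 go.py .5735 .370 .172 -8.6; python3 - <<'E'
from h import *
cap('side','e2.png');cap('top','e2t.png')
E
```

```text
t 32.12 tcp [0.5741 0.3686 0.3509] az -8.7 tiltZ -1.0 w 0.0276 F [ 0.6  0.9 -1.2]
shift now-axes [-0.0008 -0.0015  0.1789]
turn -0.001
shift after turn [-0.0008 -0.0013  0.1789]
```

View pics/e2t.png

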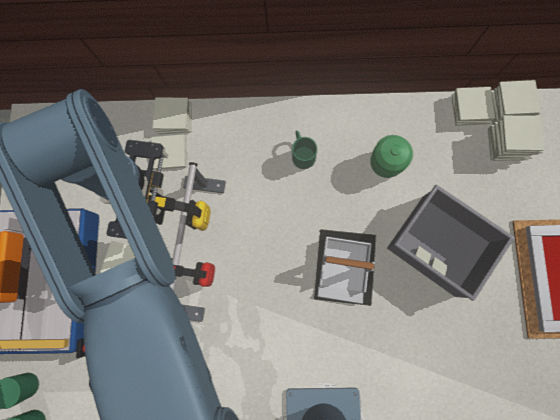

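View pics/e2.png

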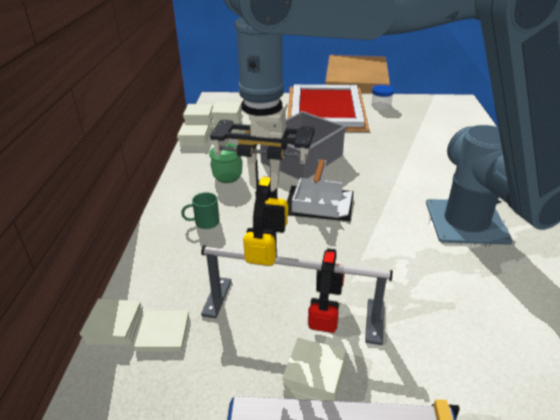

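Yellow is above the bar and 140 mm from red, so it is clear. Lower it.

Emit:
step_arm:
  increments:
    - [0.0,-0.001,-0.001,0.02,0]
    - [0.0,0,0,0.04,0]
    - [0.0,0,0,0.04,0]
    - [0.0,0,0,0.03,0]
    - [0.0,0,0,0.02,0]
    - [0.0,0,0,0.015,0]
    - [0.0,0,0,0.008,0]
    - [0.0,0,0,0.003,0]
    - [0.0,0,0,0,0]

```text
time: 33.35
tcp_pos: [0.573, 0.3712, 0.176]
orientation: [-0.0, 0.997, -0.075, 0.001]
ft_force: [-0.2, -0.1, -1.9]
grip_width: 0.0277
```

Emit:
step_arm:
  increments:
    - [0.0,0,0,0.003,0]
    - [0.0,0,0,0,0]

```text
time: 33.6
tcp_pos: [0.5733, 0.3715, 0.1751]
orientation: [-0.001, 0.997, -0.075, 0.002]
ft_force: [-3.4, -1.4, 7.4]
grip_width: 0.0279
```

Contact at 7 N. Release, rise, and back off towards the base.

Emit:
step_arm:
  increments:
    - [0.04,0,0,0,0]
    - [0.05,0,0,0,0]
    - [0.05,0,0,0,0]
    - [0.05,0,0,-0.02,0]
    - [0.05,0,0,-0.04,0]
    - [0.05,0,0,-0.05,0]
    - [0.05,0,0,-0.05,0]
    - [0.05,0,0,-0.02,0]
    - [0.05,0,0.045,0,0]
    - [0.05,0,0.045,0,0]
    - [0.05,0,0.045,0,0]
    - [0.05,0,0.045,0,0]
    - [0.05,0,0.045,0,0]
    - [0.05,0,0,0,0]

```text
time: 35.35
tcp_pos: [0.5388, 0.1461, 0.3525]
orientation: [0.0, 0.997, -0.077, 0.0]
ft_force: [0.3, 0.2, 1.3]
grip_width: 0.05
```

```bash
python3 mm.py a5; python3 go.py .5 0 .3
```

```text
top red pad [0.436 0.39  0.191] band (array([0.4457, 0.3981]), np.float64(-175.6), np.float64(0.235), np.float64(0.1844), 320) cupsc (array([0.4363, 0.3802]), np.float64(-94.6), np.float64(0.1583), np.float64(0.185), 176)
top yel pad [0.575 0.374 0.184] band (array([0.5679, 0.3619]), np.float64(83.8), np.float64(0.138), np.float64(0.1679), 233) cupsc (array([0.5671, 0.3637]), np.float64(-92.4), np.float64(0.1582), np.float64(0.0973), 304)
top bar (array([ 0.448 , -0.0771]), np.float64(-99.8), np.float64(0.1218), np.float64(0.1296), 284)
side red pad [0.434 0.392 0.189] band (array([0.3963, 0.4083]), np.float64(19.6), np.float64(0.1378), np.float64(0.1647), 686) cupsc (array([0.4378, 0.4241]), np.float64(86.5), np.float64(0.0894), np.float64(0.0821), 768)
side yel pad [0.57  0.367 0.189] band (array([0.5181, 0.4353]), np.float64(168.5), np.float64(0.1501), np.float64(0.1619), 799) cupsc (array([0.561 , 0.3834]), np.float64(78.4), np.float64(0.1424), np.float64(0.0826), 809)
side bar (array([ 0.4451, -0.0718]), np.float64(80.8), np.float64(0.1193), np.float64(0.1285), 127)
t 35.45 tcp [0.5391 0.1487 0.3523] az -8.7 tiltZ -1.0 w 0.0499 F [ 0.9 -0.  -0.9]
shift now-axes [-0.0163  0.1529  0.0522]
```

View pics/side_a5.png

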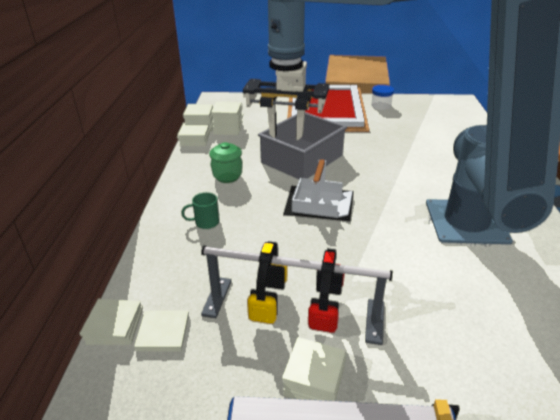

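View pics/top_a5.png

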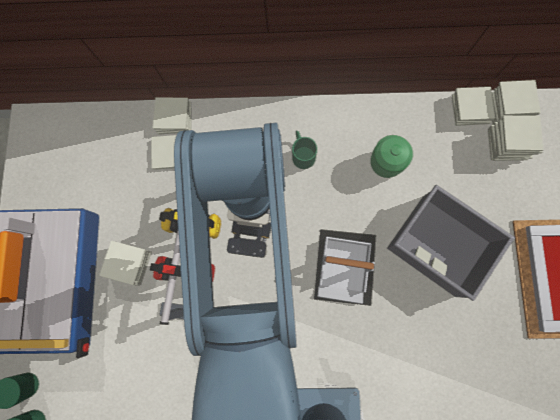

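```bash
python3 - <<'E'
from h import *
p,d=cap('top');w=world('top',d);x,y,z=[w[...,i] for i in range(3)]
cv2.imwrite('pics/f1.png',cv2.resize(p[180:310,310:520,::-1],None,fx=3.6,fy=3.6,interpolation=2))
n=np.array([.79,-.613]);l=np.array([.613,.79])
u=(x-.4985)*n[0]+(y+.362)*n[1];v=(x-.4985)*l[0]+(y+.362)*l[1]
m=(abs(u)<.088)&(abs(v)<.108)&(z>.015);print(m.sum(),[np.percentile(a[m],[2,50,98]).round(3) for a in(u,v,z)])
m=(abs(x-.45)<.05)&(abs(y+.078)<.05)&(z<.1);print("pan floor",np.percentile(z[m],[5,50,95]))
for tag in("top0","top_a5"):
    hsv=cv2.cvtColor(cv2.imread(f"pics/{tag}.png"),cv2.COLOR_BGR2HSV);g=(hsv[...,0]>50)&(hsv[...,0]<90)&(hsv[...,1]>90);g[:, :250]=0
    k,L,st,c=cv2.connectedComponentsWithStats(g.astype(np.uint8));print(tag,[(c[i].round(1).tolist(),st[i,4]) for i in range(1,k) if st[i,4]>150])
E
```

```text
321 [array([-0.074, -0.056, -0.038]), array([-0.046, -0.006,  0.048]), array([0.018, 0.035, 0.053])]
pan floor [0.00605807 0.0099416  0.01337753]
top0 [([395.2, 151.3], np.int32(649))]
top_a5 [([396.2, 151.1], np.int32(470))]
```

View pics/f1.png

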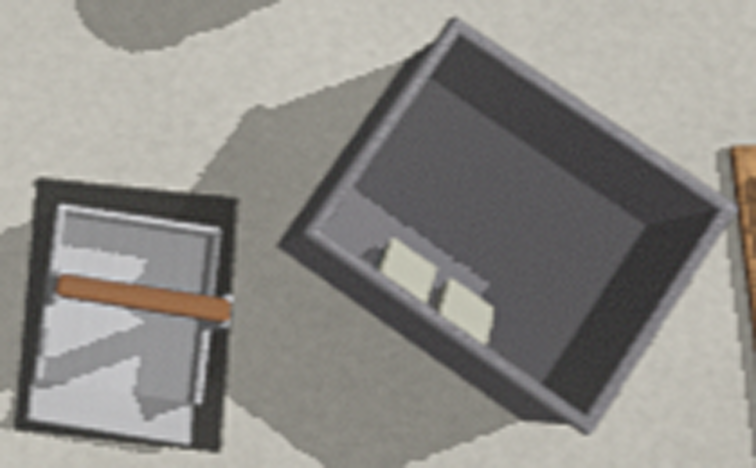

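Both offcuts lie in the bin (tops no higher than about 53 mm), the pan is empty and level on the mat, both muffs are hung, and the gripper is clear of everything. Handing in.

```bash
python3 -c "
from h import *
print(finish_job())"
```

```text
the job is handed in; nothing more can be done
None
```

The bench is cleared and the job handed in at about 35.5 s of the 200 s allowed; the hand-in reports no verdict.

- **Pan and offcuts:** There were two offcuts. The tool could not be tilted, so I gripped the pan's bar and levered the pan on the bin's far rim until it tipped about 51° (0.89 rad). That is past the judged 0.7 rad but short of the 60° given for emptying; both offcuts still slid out. I levered the pan upright on the same rim and set it back on the mat.
- **Ear defenders:** Only the red and yellow pairs were there, and both are on the rail. The yellow pair was knocked aside during the run, so I measured it again before gripping it.

**Last checks**
- Both offcuts lie inside the bin, with their tops no higher than 53 mm, well under the rim.
- The pan is empty, upright and within about 10 mm of the mat's centre.
- The crown pads are on the bar with their tops at about 0.19 m, as expected. The top and side views differ by about 5 to 7 mm on the yellow pad, partly because the arm hid it in the top view.
- The jar moved no more than about a pixel between the first and last top views. The mug and tiles looked unmoved, but I did not measure them.

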